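Release the transport lock and hold the cover over its screw holes

ROBOT

A 6-joint arm with a two-finger parallel gripper is mounted at the origin on a cart in front of the work surface, level with it; the furniture and walls round the work are solid. World frame = base frame: x ahead of the robot, y to its left, z up, the work surface at z = 0. Lengths are in m, angles in degrees, forces in N, time in s.
With the tool pointing down it reaches from about 0.3 to 0.75 m from the base axis. Payload 8.5 kg.
Tool frame: the origin (TCP) lies on the centre line of the jaws, within the pads' length; the fingertips stand 14 mm ahead of it and the grasp point (between the pads) lies 5 mm behind it; z points along the fingers, x is the direction in which the jaws open and shut, and the axes are right-handed (so a half turn about z gives the same grasp; the last joint's range is limited). The gripper opens to 85 mm and grips with 20 to 120 N. Pads are 22 mm wide; open, the fingers measure 114 mm over their backs; the gripper's body (76 mm by 85 mm) begins 54 mm behind the grasp point. The pads swing forward as they close: fully open they stand 13 mm farther back than shut.
Start: joints at [-87.508, 21.807, 74.336, -0, 83.858, -12.336], TCP at [0.141, -0.532, 0.225] pointing down, gripper open.
Joint ranges: [-178.18, 178.18], [-50.72, 133.34], [12.68, 142.11], [-81.47, 261.47], [9.98, 163.14], [-165.26, 165.26]. Speed limits (degrees/s): [136.94, 136.94, 180, 180, 180, 180].

INTERFACE

Orientations are given as a 3x3 rotation matrix whose columns are the frame's x, y, z axes.
In Python, from rig import * gives the robot as it stands.
- The arm moves only by the shell command python3 -m crank 'ROWS' [FORCE]. ROWS is JSON, one flat list of numbers, 7 for each row, row after row: the turn, a rotation vector about the world's x, y, z in rad, then the shift along the world's x, y, z in m, then the opening in per cent of the stroke, from 0 (shut) to 100 (fully open). A call has 1 to 20 rows; each row shifts and turns the commanded pose from where the row before left it; what a row does not reach is not made up. A row lasts 1/10 s, in which the tool goes at most 50 mm and 8.59 degrees, less where a joint would pass 70% of its speed; a pose out of reach is approached as far as the arm can. A call is refused whole if a number of a shift passes 0.05 or a number of a turn 0.15, either way. A call with a gripper value outside its range is refused whole. The fingers move at their own pace and stop on an object; FORCE is the grip in N (left out, the last holds). Time passes only in rows, so rows that do not move let the fingers close. It gives the time, the measured TCP pose, the force and the opening at its end, in the units of the state.
- observe(): the state, without advancing time (a new reading comes with each control period).
- get_image(name): name is "scene" or "side" or "wrist"; returns a dict with "frame" (480x640x3 uint8, red, green, blue), "fov_y" (degrees; the focal length in pixels is half the picture's height over the tangent of half this angle, whatever the lens; pixels are square), "cx", "cy" (the principal point, pixels), "world_to_cam" (4x4, takes a point from world to camera coordinates). Camera axes: x right, y up, looking along -z (the intrinsics and any distortion apply to the point x, -y, -z); pixel columns grow to the right and rows downward; lengths in m; the calibration is good to about 2 mm. A picture is of the moment at which its call begins. There is no depth.
- close_job(): hands the job in, once; it reports no verdict.
The state is a dict: "time_s": time; "q": joint angles; "qvel": joint speeds; "joint_efforts": joint torques, N m; "position": TCP position; "tool_rot": TCP orientation; "ft_force": force on the tool from outside, world axes, zero at the start; "wrist_torque": the same for the moment, N m; "grip_width": finger opening in m.
Only numpy, scipy, OpenCV 4.12 (cv2) and the standard library are available. Lean on these libraries where they do the work, as an engineer would, in place of code of your own. Each camera call takes 0.05 s, during which the arm holds its last target. There are 200 camera calls.

TASK

Get the tile feeder's drive box ready for its screws: while the cover plate still lies on the table, slide the red transport lock fully home against its end stop, away from the well. Then pick up the cover plate by its bar handle and hold it level about 2 cm above the flange, never letting it touch the box, so that each of its three holes is over its threaded hole and all of the threaded hole shows through. Finish still holding it steadily there, and leave everything else on the table alone.

Things in the scene. Friction and masses are not known exactly. Their poses are not given: they have to be found in the camera images.
- cover: Loose aluminium cover plate, about 0.25 kg, 95 mm (x) by 115 mm (y) by 5 mm, lying flat on the table; origin at the middle of its underside, z up. Three 16 mm through holes in three of its corners; the far right corner (x = +34, y = -44 mm) has none, so it fits one way round only. Fixed blue crates 215 mm high stand close behind, from x = 0.51 m on.
- cover_grip (a point): Centre of the black bar handle over the middle of the cover plate, 37 mm above the plate's underside. The bar is 66 mm long along the plate's x, 14 mm wide (y), 16 mm high, on two 10 mm square posts at x = +-26 mm. Axes are the plate's.
- lock (a joint): Transport lock on the drive box, m: 0 = locked (tongue over the armature in the well), 0.040 = released, against its end stop. Starts between 0 and 0.012. Grows along the box's +y, away from the well. Stays where it is left; friction about 2 N.
- lock_grip (a point): Middle of the lock's red upright grip, 34 mm above the box top. Grip: 26 mm wide (box x), 12 mm thick (box y, the way it slides), from 10 to 46 mm above the box top. Under it a shoe 20 mm long (y) and 11 mm high, and a steel tongue (14 mm wide, top 6 mm above the box top) reaching 57 mm to -y; rails 5 mm high beside it at x = +-17 mm. Axes are the box's.
- box: Grey drive box of a tile feeder, fixed on the table, 100 mm (x) by 200 (y) by 50 high; origin at the centre of its underside, z up. Its -y part is the mounting flange round an open well (44 by 80 mm; coil and armature inside), pattern centre at x = 0, y = -40 mm, face at z = 50 mm. Lock grip at x = 0, y = +35 mm plus the joint value; a 10 mm high end stop at its +y end.
- hole_a (a point): Centre, at the underside, of a 16 mm hole of the cover plate, at x = -34, y = -44 (near right) mm in the plate's axes from the middle of the plate. It belongs over thread_a.
- thread_a (a point): Mouth of a 6 mm threaded hole in a brass insert on the flange face, 50 mm above the table, at x = -34, y = -44 (near right) mm in the box's axes from the centre of the pattern. Axes are those of the box.
- hole_b (a point): Centre, at the underside, of a 16 mm hole of the cover plate, at x = -34, y = +44 (near left) mm in the plate's axes from the middle of the plate. It belongs over thread_b.
- thread_b (a point): Mouth of a 6 mm threaded hole in a brass insert on the flange face, 50 mm above the table, at x = -34, y = +44 (near left) mm in the box's axes from the centre of the pattern. Axes are those of the box.
- hole_c (a point): Centre, at the underside, of a 16 mm hole of the cover plate, at x = +34, y = +44 (far left) mm in the plate's axes from the middle of the plate. It belongs over thread_c.
- thread_c (a point): Mouth of a 6 mm threaded hole in a brass insert on the flange face, 50 mm above the table, at x = +34, y = +44 (far left) mm in the box's axes from the centre of the pattern. Axes are those of the box.
- bundle: The banded bundle of green tiles, a bystander; 49x72x34 mm, origin at the centre of its underside.
- roll: The roll of masking tape, a bystander; 104 mm across, 25 mm high, lying flat, origin at the centre of its underside.

How it is judged (in metres and radians):
On the way, in this order (a step that is already met when the one before it is completed fails the run):
1. the transport lock is against its end stop while the cover still lies on the table (value of joint lock above 0.037 m and height (world z) of cover_grip below 0.045 m), for 0.2 s.
2. the cover is lifted off the table in the fingers (height (world z) of cover_grip above 0.075 m and contact force between the fingers and cover above 1 N), for 0.2 s.
At the end, for the whole second after the job is handed in: The lock is within 3 mm of its end stop; the cover is held by the fingers alone, level within 0.12 rad, its underside 8 to 32 mm above the flange at every hole, each hole's centre within 5 mm horizontally of its threaded hole, the cover steady and not touching the box (horizontal distance between hole_a and thread_a below 0.005 m and z of hole_a in the frame of thread_a between 0.008 and 0.032 m and horizontal distance between hole_b and thread_b below 0.005 m and z of hole_b in the frame of thread_b between 0.008 and 0.032 m and horizontal distance between hole_c and thread_c below 0.005 m and z of hole_c in the frame of thread_c between 0.008 and 0.032 m and value of joint lock above 0.037 m and contact force between the fingers and cover above 1 N and contact force between cover and box below 0.1 N and angle between cover_grip's own z axis and vertical below 0.12 rad and linear speed of cover below 0.02 m/s); the arm keeps its last pose, push and grip.
It fails at once if the cover touches the drive box or the lock (contact force between cover and box above 1 N).
It fails at once if one of the other things on the table is shifted by more than 3 cm (distance of any of bundle, roll from where it was at the start of the episode above 0.03 m).
It also fails if it takes over 64 s, if anything falls off the work surface, if the arm or the gripper's body presses on something with over 40 N, if the wrist force passes 120 N, or if a joint passes its speed limit or range.

## Working session

There is one attempt and no reset: what is moved stays moved. The work goes in short steps, Python scripts to look and compute and a shell command to move; the robot and the scene stay as the last step left them, time stands still between calls to the robot, and variables do not carry over. Pictures are saved under pics/ and viewed, about 8 in all and at most 12, crops included, and the job is handed in when it is done.

```bash
mkdir -p pics
python3 - <<'E'
from rig import *
import cv2,numpy as np
for n in("scene","side"):
    d=get_image(n);cv2.imwrite(f"pics/{n}0.png",d["frame"][:,:,::-1]);print(n,d["fov_y"],d["cx"],d["cy"],np.round(d["world_to_cam"],3).tolist(),[k for k in d])
o=observe();print(o["time_s"],o["position"],np.round(o["tool_rot"],3).tolist(),o["grip_width"],o["ft_force"])
E
```

```text
scene 44.80335632603451 326.97806270677677 238.83124966141355 [[-0.616, -0.788, 0.013, 0.291], [0.623, -0.477, 0.619, -0.355], [-0.481, 0.39, 0.785, -1.054], [0.0, 0.0, 0.0, 1.0]] ['frame', 'fov_y', 'cx', 'cy', 'world_to_cam']
side 44.283364195152814 311.590565976813 238.71569606215397 [[0.935, -0.353, -0.002, -0.49], [0.194, 0.508, 0.839, -0.172], [-0.295, -0.786, 0.544, -1.471], [0.0, 0.0, 0.0, 1.0]] ['frame', 'fov_y', 'cx', 'cy', 'world_to_cam']
0.1 [ 0.14073595 -0.53138758  0.22448207] [[0.256, -0.967, -0.0], [-0.967, -0.256, 0.001], [-0.001, -0.0, -1.0]] 0.08555941329043758 [0.15114937 0.04128562 0.17752531]
```

View pics/scene0.png

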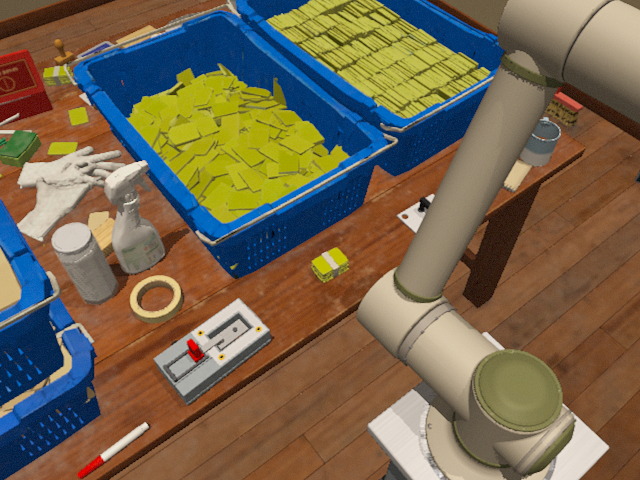

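View pics/side0.png

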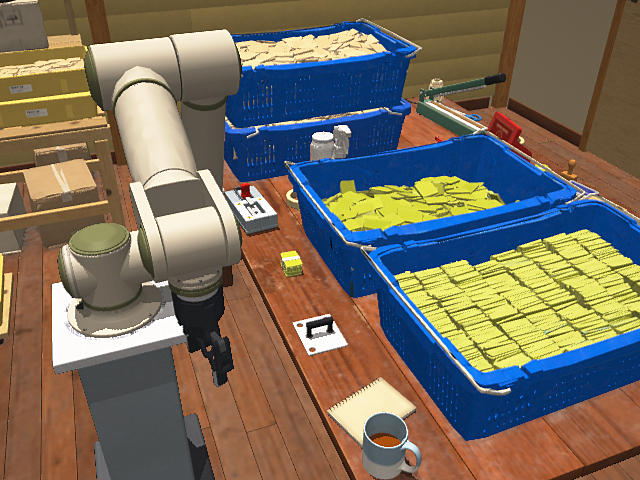

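The scene view shows the drive box near (212,350) with the red lock grip at (195,350), the tape at (157,298) and the bundle at (330,264). The side view shows the cover near (320,333) with its black bar. I'll enlarge both.

Run:
```python
import cv2,numpy as np
a=cv2.imread("pics/scene0.png")[295:405,145:285];b=cv2.imread("pics/side0.png")[305:365,280:360]
a=cv2.resize(a,None,fx=4,fy=4,interpolation=2);b=cv2.resize(b,None,fx=5,fy=5,interpolation=2)
a=a[:440,:560]; 
c=np.zeros((740,560,3),np.uint8);c[:440]=a;c[440:740,:400]=b
cv2.imwrite("pics/c0.png",a);cv2.imwrite("pics/c1.png",cv2.resize(c,None,fx=.8,fy=.8,interpolation=cv2.INTER_AREA))
```

```text
(no output)
```

View pics/c1.png

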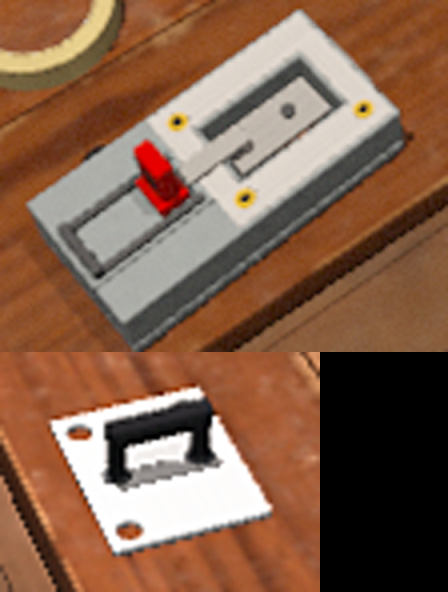

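Crop: threads in scene pixels are c (200.6,332.8), b (221.9,356.9) and a (258.4,329.1), with the lock grip around (193.7,348). In the side view, hole b is at (299.8,325) and hole a at (312,349.5), with plate corners at (292.7,322), (309.5,355) and (347.7,344.5). Next I'll fit the poses.

```bash
cat > h.py <<'E'
from rig import *
import cv2,numpy as np
from scipy.optimize import least_squares
def proj(d,P):
    P=np.atleast_2d(P);f=240/np.tan(np.radians(d["fov_y"]/2));c=P@d["world_to_cam"][:3,:3].T+d["world_to_cam"][:3,3]
    return np.c_[d["cx"]+f*c[:,0]/-c[:,2],d["cy"]-f*c[:,1]/-c[:,2]]
def W(p,L,z=0):
    L=np.atleast_2d(np.array(L,float));c,s=np.cos(p[2]),np.sin(p[2])
    return np.c_[p[0]+c*L[:,0]-s*L[:,1],p[1]+s*L[:,0]+c*L[:,1],L[:,2]+z]
def fit(d,L,uv,p0,z=0):
    r=least_squares(lambda p:(proj(d,W(p,L,z))-uv).ravel(),p0)
    return r.x,np.abs(r.fun).max()
TH=np.array([[-34,-84,50],[-34,4,50],[34,4,50]])/1e3   # box axes a b c
E
python3 - <<'E'
from h import *
d=get_image("scene")
p,e=fit(d,TH,[[258.4,329.1],[221.9,356.9],[200.6,332.8]],[.4,.3,0]);print("box",p,e)
print("grip0,12,40 px",proj(d,W(p,[[0,.035,.084],[0,.047,.084],[0,.075,.084]])).tolist(), "lock0 w",W(p,[[0,.035,.084],[0,.04-.040,.05]]).tolist())
s=get_image("side")
L=np.array([[-34,44,5],[-34,-44,5],[-47.5,57.5,5],[-47.5,-57.5,2],[47.5,-57.5,2]])/1e3
p,e=fit(s,L,[[299.8,325],[312,349.5],[292.7,322],[309.5,355],[347.7,344.5]],[.4,-.3,0]);print("cover",p,e)
print(proj(s,W(p,[[-.033,0,.045],[.033,0,.045]])))
E
```

```text
box [0.43536341 0.30551394 0.07964132] 0.2568625983948323
grip0,12,40 px [[194.38750203285576, 346.1088394906009], [188.8900819357117, 350.0955038620531], [175.85364375032148, 359.54937544653194]] lock0 w [[0.43257891207383203, 0.3404029976977173, 0.084], [0.4353634125656394, 0.30551393699079765, 0.05]]
cover [ 0.44042699 -0.27368939 -0.00536487] 0.6909056731228134
[[306.23763798 323.2342513 ]
 [332.92667574 316.61605866]]
```

```bash
python3 -m crank '[0,0,-0.09,0.044,0.048,0.004,100, 0,0,-0.09,0.044,0.048,0.004,100, 0,0,0,0.044,0.048,0.004,100, 0,0,0,0.044,0.048,0.004,100, 0,0,0,0.044,0.048,0.004,100, 0,0,0,0.044,0.048,0.004,100, 0,0,0,0.002,0.049,0,100, 0,0,0,0.002,0.049,0,100, 0,0,0,0.002,0.049,0,100, 0,0,0,0.002,0.049,0,100, 0,0,0,0.002,0.049,0,100, 0,0,0,0.002,0.049,0,100, 0,0,0,0.002,0.049,0,100, 0,0,0,0.002,0.049,0,100, 0,0,0,0.002,0.049,0,100, 0,0,0,0.002,0.049,0,100]' 30
python3 - <<'E'
from h import *
d=get_image("wrist");cv2.imwrite("pics/w1.png",d["frame"][:,:,::-1]);o=observe();print(o["time_s"],o["position"],o["q"],np.round(o["tool_rot"],3).tolist())
E
```

```text
time_s: 1.8
position: [0.3626, 0.1812, 0.2436]
tool_rot: [[0.079, -0.997, 0.001], [-0.997, -0.079, 0.0], [0.0, -0.001, -1.0]]
ft_force: [1.5, -0.4, -0.6]
grip_width: 0.0854
1.85 [0.36175751 0.18712494 0.2434827 ] [10.46796409  6.32282399 92.68452458  0.17251428 80.94156578 95.56042459] [[0.085, -0.996, 0.0], [-0.996, -0.085, 0.003], [-0.003, -0.001, -1.0]]
```

```bash
python3 -m crank '[0,0,0,0.018,0.037,0,100, 0,0,0,0.018,0.037,0,100, 0,0,0,0.018,0.037,0,100, 0,0,0,0.017,0.037,0,100, 0,0,0,0,0,0,100, 0,0,0,0,0,0,100]'
python3 - <<'E'
from h import *
d=get_image("wrist");cv2.imwrite("pics/w1.png",d["frame"][:,:,::-1]);o=observe();print(o["time_s"],o["position"],o["q"])
p=[.43536,.30551,.07964];print(proj(d,W(p,TH)),proj(d,W(p,[[0,.035,.096]])))
E
```

```text
time_s: 2.45
position: [0.4339, 0.3272, 0.2427]
tool_rot: [[0.08, -0.997, -0.001], [-0.997, -0.08, -0.001], [0.001, 0.001, -1.0]]
ft_force: [0.4, -0.5, 0.6]
grip_width: 0.0856
2.5 [0.43373471 0.32657608 0.24312264] [ 2.44858021e+01  2.04142370e+01  7.34730483e+01 -1.39122204e-02
  8.61717241e+01  1.09963329e+02]
[[441.40638543 244.8455207 ]
 [345.57256681 244.87453643]
 [346.70463787 170.20686593]] [[309.23956362 221.58354638]]
```

View pics/w1.png

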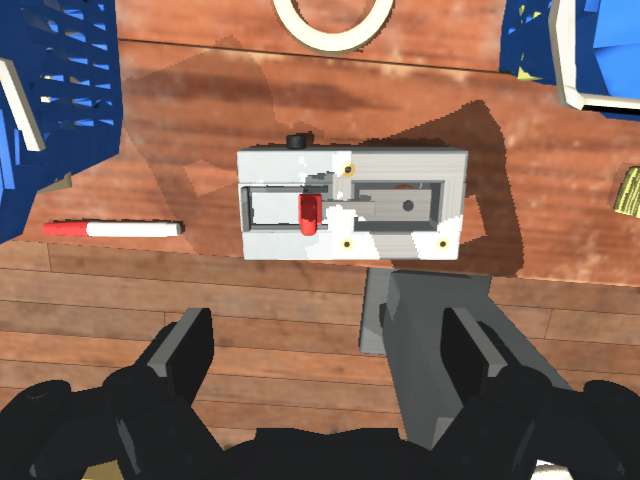

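The wrist view shows threads at (443,244), (347,244) and (348,169), so the fit is about 1.5 mm off in y. The red grip is near x-pixel 308, so the lock is at about 0–3 mm. I'll descend and grip it.

```bash
python3 -m crank '[0,0,0,-0.001,0.009,0,100, 0,0,0,0,0.007,-0.03,100, 0,0,0,0,0,-0.04,100, 0,0,0,0,0,-0.04,100, 0,0,0,0,0,-0.03,100, 0,0,0,0,0,-0.02,100, 0,0,0,0,0,0,100, 0,0,0,0,0,0,100]' 30;  python3 - <<'E'
from h import *
d=get_image("side");cv2.imwrite("pics/s1.png",cv2.resize(d["frame"][150:270,180:340,::-1],None,fx=4,fy=4,interpolation=2))
d=get_image("wrist");o=observe();M=np.linalg.inv(d["world_to_cam"]);print(o["time_s"],o["position"],M[:3,3]-o["position"])
d=get_image("scene");cv2.imwrite("pics/s1.png",cv2.resize(d["frame"][260:410,120:300,::-1],None,fx=4,fy=4,interpolation=2))
E
```

```text
time_s: 3.3
position: [0.4334, 0.343, 0.0844]
tool_rot: [[0.078, -0.997, 0.001], [-0.997, -0.078, 0.001], [-0.0, -0.001, -1.0]]
ft_force: [-0.3, 0.3, -0.1]
grip_width: 0.0851
3.4 [0.43375148 0.34331674 0.08505139] [0.07534093 0.00567551 0.14786888]
```

View pics/s1.png

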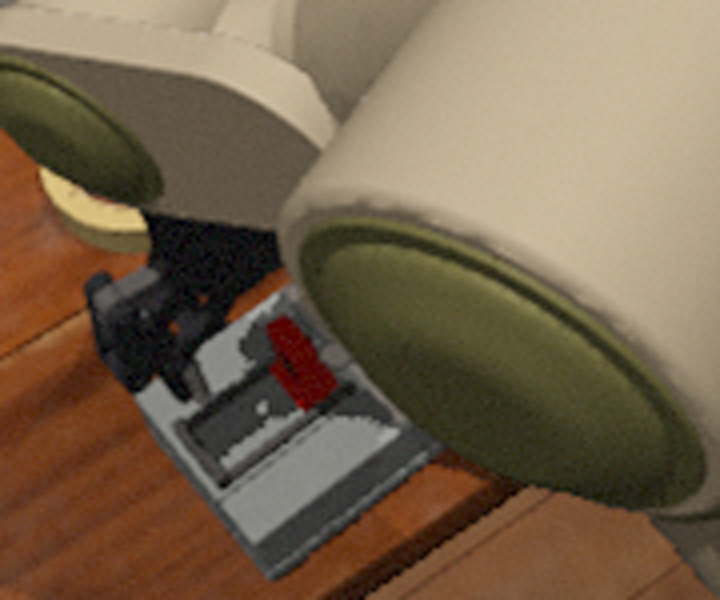

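The red grip at about (300,365) in the crop stands between the fingers. I'll close and slide.

```bash
python3 -m crank '[0,0,0,0,0,0,0, 0,0,0,0,0,0,0, 0,0,0,0,0,0,0, 0,0,0,0,0,0,0, 0,0,0,0,0,0,0, 0,0,0,0,0,0,0, 0,0,0,0,0,0,0, 0,0,0,0,0,0,0]' 30; python3 -m crank '[0,0,0,-0.001,0.008,0,0, 0,0,0,0,0.008,0,0, 0,0,0,-0.001,0.008,0,0, 0,0,0,0,0.006,0,0, 0,0,0,-0.001,0.004,0,0, 0,0,0,0,0,0,0, 0,0,0,0,0,0,0]'
```

```text
time_s: 4.25
position: [0.4331, 0.343, 0.0836]
tool_rot: [[0.079, -0.997, 0.0], [-0.997, -0.079, -0.0], [0.0, -0.0, -1.0]]
ft_force: [1.2, -1.7, 2.8]
grip_width: 0.0106
time_s: 4.95
position: [0.4303, 0.3778, 0.0836]
tool_rot: [[0.079, -0.997, 0.001], [-0.997, -0.079, 0.001], [-0.001, -0.001, -1.0]]
ft_force: [0.5, 2.1, 3.9]
grip_width: 0.0108
```

```bash
python3 -m crank '[0,0,0,0,0.003,0,0, 0,0,0,0,0,0,0]';python3 -m crank '[0,0,0,0,0.003,0,0, 0,0,0,0,0,0,0]'; python3 -m crank '[0,0,0,0,0.003,0,0, 0,0,0,0,0,0,0]'; python3 -m crank '[0,0,0,0,0.002,0,0, 0,0,0,0,0,0,0]'
```

```text
time_s: 5.15
position: [0.4301, 0.3801, 0.0835]
tool_rot: [[0.079, -0.997, -0.0], [-0.997, -0.079, -0.0], [0.0, 0.0, -1.0]]
ft_force: [-1.2, -0.7, 4.3]
grip_width: 0.0112
time_s: 5.35
position: [0.4301, 0.3806, 0.0835]
tool_rot: [[0.079, -0.997, -0.001], [-0.997, -0.079, -0.006], [0.006, 0.002, -1.0]]
ft_force: [0.5, -14.3, 8.9]
grip_width: 0.0107
time_s: 5.55
position: [0.43, 0.3811, 0.0834]
tool_rot: [[0.079, -0.997, -0.002], [-0.997, -0.079, -0.011], [0.011, 0.003, -1.0]]
ft_force: [-0.3, -27.4, 13.4]
grip_width: 0.0107
time_s: 5.75
position: [0.43, 0.3814, 0.0834]
tool_rot: [[0.079, -0.997, -0.003], [-0.997, -0.079, -0.015], [0.015, 0.004, -1.0]]
ft_force: [0.2, -36.0, 16.7]
grip_width: 0.0109
```

```bash
python3 -m crank '[0,0,0,0,-0.006,0,0, 0,0,0,0,0,0,0, 0,0,0,0,0,0,100, 0,0,0,0,0,0,100, 0,0,0,0,0,0,100, 0,0,0,0,0,0,100, 0,0,0,0,0,0,100]';python3 -m crank '[0,0,0,0,0,0.04,100,0,0,0,0,0,0.05,100, 0,0,0,0,-0.01,0.05,100, 0,0,0,0,-0.01,0.04,100, 0,0,0,0,0,0,100]'
python3 - <<'E'
from h import *
d=get_image("wrist");a=d["frame"][120:290,210:490,::-1]
cv2.imwrite("pics/w2.png",cv2.resize(a,None,fx=2.8,fy=2.8,interpolation=2))
p=[.43536,.305,.07964];print(proj(d,W(p,TH)),proj(d,W(p,[[-.013,.075-.006,.096],[-.013,.075+.006,.096],[-.013,.069,.06]])));print(observe()["position"])
E
```

```text
time_s: 6.45
position: [0.43, 0.3822, 0.0833]
tool_rot: [[0.079, -0.997, -0.0], [-0.997, -0.079, -0.0], [-0.0, 0.0, -1.0]]
ft_force: [0.0, 0.5, -0.5]
grip_width: 0.082
time_s: 6.95
position: [0.4315, 0.3624, 0.2684]
tool_rot: [[0.078, -0.997, 0.01], [-0.997, -0.078, 0.005], [-0.004, -0.01, -1.0]]
ft_force: [-0.1, 0.5, 0.2]
grip_width: 0.0854
[[471.73474429 239.79256601]
 [381.94270009 239.8263297 ]
 [384.77258967 169.87937586]] [[313.83715105 231.63540185]
 [299.78107257 231.64172752]
 [315.17845208 221.51106069]]
[0.43071139 0.36235795 0.26503016]
```

View pics/w2.png

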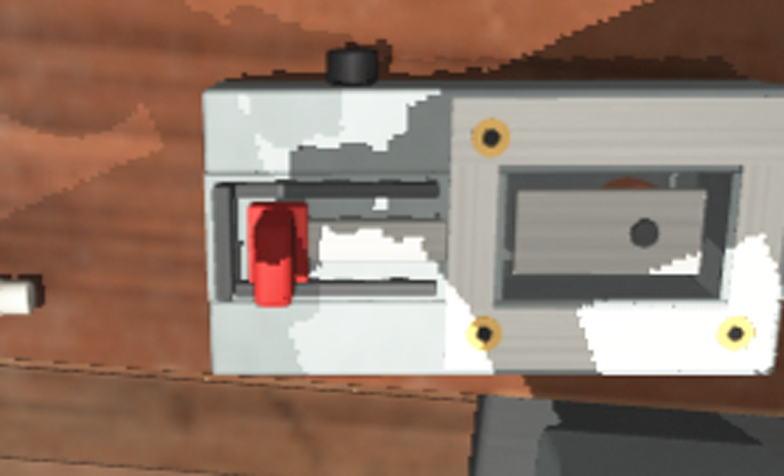

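Threads at (472.5,239.3), (382.9,239.3) and (385.4,168.9) put the box y at about 0.304. The grip top spans x 300–314, which matches a joint value of 0.040, so the lock is home. Next is the cover, with a half turn so the camera side faces away from the crates.

```bash
python3 -m crank '[0,0,0.146,0,-0.03,0,100,0,0,0.146,0,-0.03,0,100,0,0,0.146,0,-0.03,0,100,0,0,0.146,0,-0.03,0,100,0,0,0.146,0,-0.03,0,100,0,0,0.146,0,-0.03,0,100,0,0,0.146,0,-0.03,0,100,0,0,0.146,0,-0.03,0,100,0,0,0.146,0,-0.03,0,100,0,0,0.146,0,-0.03,0,100,0,0,0.146,0,-0.03,0,100,0,0,0.146,0,-0.03,0,100,0,0,0.146,0,-0.03,0,100,0,0,0.146,0,-0.03,0,100,0,0,0.146,0,-0.03,0,100,0,0,0.146,0,-0.03,0,100,0,0,0.146,0,-0.03,0,100,0,0,0.146,0,-0.03,0,100]'
python3 - <<'E'
from h import *
o=observe();print(o["position"],o["q"],o["tool_rot"][0:2,0],np.degrees(np.arctan2(o["tool_rot"][1][0],o["tool_rot"][0][0])))
E
```

```text
time_s: 8.8
position: [0.4297, -0.1786, 0.261]
tool_rot: [[0.416, 0.909, -0.002], [0.91, -0.416, 0.002], [0.001, -0.003, -1.0]]
ft_force: [0.4, 0.8, 0.2]
grip_width: 0.0854
[ 0.42970138 -0.17861598  0.26104795] [-3.72009313e+01  1.17777990e+01  8.28630095e+01  6.84617906e-03
  8.55086734e+01 -1.02637989e+02] [0.41570197 0.90950063] 65.43646325806876
```

```bash
python3 -m crank '[0,0,0.141,0.003,-0.032,0,100,0,0,0.141,0.003,-0.032,0,100,0,0,0.141,0.003,-0.032,-0.02,100,0,0,0,0,0,-0.02,100,0,0,0,0,0,0,100,0,0,0,0,0,0,100,0,0,0,0,0,0,100]'
python3 - <<'E'
from h import *
d=get_image("wrist");cv2.imwrite("pics/w3.png",d["frame"][:,:,::-1])
o=observe();print(o["position"],o["q"],np.degrees(np.arctan2(o["tool_rot"][1][0],o["tool_rot"][0][0])))
p=[.4404,-.2737,-.0054]
print(proj(d,W(p,[[-.034,-.044,.005],[-.034,.044,.005],[.034,.044,.005],[-.033,0,.045],[.033,0,.045]])))
E
```

```text
time_s: 9.5
position: [0.4394, -0.2733, 0.2232]
tool_rot: [[0.011, 1.0, 0.001], [1.0, -0.011, -0.001], [-0.001, 0.001, -1.0]]
ft_force: [-0.9, 0.2, -1.0]
grip_width: 0.0854
[ 0.43944796 -0.27337066  0.22338585] [-4.50085866e+01  1.85757075e+01  7.96333064e+01  2.17763020e-03
  8.16986212e+01 -1.34369034e+02] 89.36009722065633
[[279.30928807 165.77927816]
 [374.14663233 165.23412689]
 [372.08270001 235.53836823]
 [326.61804354 172.1225708 ]
 [327.06875932 247.60192087]]
```

View pics/w3.png

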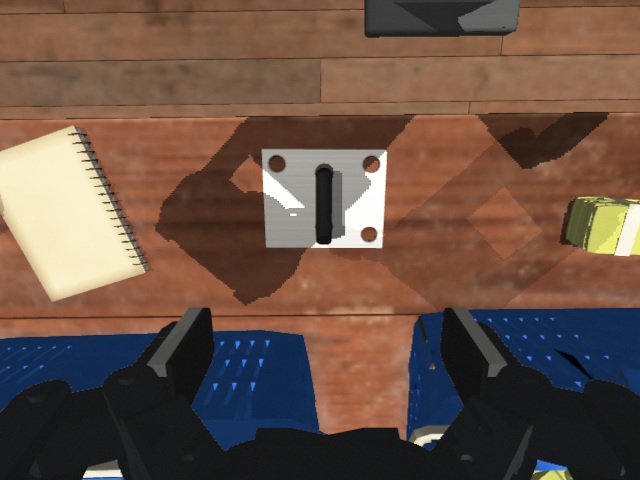

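Holes a, b and c are at (277,163), (371.5,164) and (369,234.5), so the cover is about 2 mm to −y and 1.5 mm to −x of the estimate. The bar is between the jaws. Descending to grip.

```bash
python3 -m crank '[0,0,0,0,-0.002,-0.04,100,0,0,0,0,0,-0.05,100,0,0,0,0,0,-0.04,100,0,0,0,0,0,-0.03,100,0,0,0,0,0,-0.02,100,0,0,0,0,0,-0.01,100,0,0,0,0,0,0,100,0,0,0,0,0,0,100]' 60; python3 -m crank '[0,0,0,0,0,0,0, 0,0,0,0,0,0,0, 0,0,0,0,0,0,0, 0,0,0,0,0,0,0, 0,0,0,0,0,0,0, 0,0,0,0,0,0,0, 0,0,0,0,0,0,0, 0,0,0,0,0,0,0]' 60
```

```text
time_s: 10.35
position: [0.4397, -0.2761, 0.0336]
tool_rot: [[0.012, 1.0, 0.001], [1.0, -0.012, -0.001], [-0.001, 0.001, -1.0]]
ft_force: [-0.2, 0.0, -0.2]
grip_width: 0.0853
time_s: 11.15
position: [0.4392, -0.2758, 0.0329]
tool_rot: [[0.012, 1.0, 0.0], [1.0, -0.012, -0.0], [-0.0, 0.0, -1.0]]
ft_force: [-0.2, 1.3, 6.2]
grip_width: 0.0119
```

```bash
python3 -m crank '[0,0,0,0,0,0.01,0,0,0,0,0,0,0.02,0,0,0,0,0,0,0.03,0,0,0,0,0,0,0.03,0,0,0,0,0,0,0.03,0,0,0,0,0,0,0.03,0,0,0,0,0,0,0.02,0,0,0,0,0,0,0,0]'
python3 - <<'E'
from h import *
d=get_image("wrist");cv2.imwrite("pics/w4.png",cv2.resize(d["frame"][100:400,160:480,::-1],None,fx=2,fy=2,interpolation=2))
o=observe();print(o["position"],o["ft_force"])
E
```

```text
time_s: 11.95
position: [0.4397, -0.2763, 0.2051]
tool_rot: [[0.012, 1.0, 0.004], [1.0, -0.012, -0.004], [-0.004, 0.004, -1.0]]
ft_force: [-0.9, 0.2, -2.5]
grip_width: 0.0115
[ 0.43912733 -0.27579163  0.20304962] [ 0.26644158  0.14405035 -2.38831582]
```

View pics/w4.png

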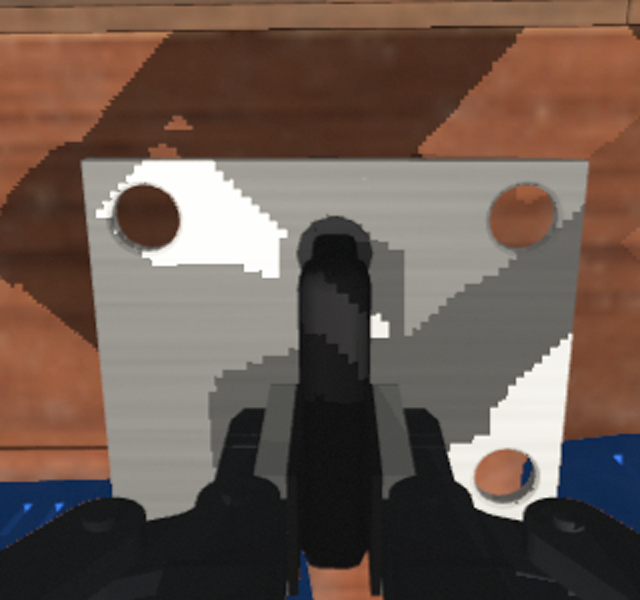

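The plate is held and level. Holes a, b and c are at crop (146,216), (523,216) and (504,474), which is full-frame (233,208), (421.5,208) and (412,337).

Run:
```python
from h import *
d=get_image("wrist");o=observe();t=o["position"]
L=np.array([[-34,-44,5],[-34,44,5],[34,44,5]])/1e3
for z in(.166,.170,.174):
    p,e=fit(d,L,[[233,208],[421.5,208],[412,337]],[.44,-.275,0],z);print(z,p,e)
print(t,np.arctan2(-o["tool_rot"][0][0],o["tool_rot"][1][0]))
# box refit from earlier wrist pixels not possible; use scene
```

```text
0.166 [ 0.43943333 -0.27566845 -0.01233962] 0.9870997704651927
0.17 [ 0.43823326 -0.27591605 -0.01256704] 1.744049334542467
0.174 [ 0.43704065 -0.27616181 -0.01278761] 4.600287648052927
[ 0.43873437 -0.27540229  0.2018126 ] -0.01178599019614982
```

```bash
python3 -m crank '[0,0,0.015,0,0.02,0,0,0,0,0.015,0,0.03,0,0,0,0,0.015,0,0.03,0,0,0,0,0.015,0,0.03,0,0,0,0,0.015,0,0.03,0,0,0,0,0.0165,0,0.03,0,0,0,0,0,0,0.03,0,0,0,0,0,0,0.03,0,0,0,0,0,0,0.03,0,0,0,0,0,0,0.03,0,0,0,0,0,0,0.03,0,0,0,0,0,0,0.03,0,0,0,0,0,0,0.03,0,0,0,0,0,0,0.03,0,0,0,0,0,0,0.03,0,0,0,0,0,0,0.03,0,0,0,0,0,0,0.03,0,0,0,0,0,0,0.03,0,0,0,0,0,0,0.01,0,0,0,0,0,0,0,0,0]'
python3 - <<'E'
from h import *
o=observe();print(o["position"],np.arctan2(-o["tool_rot"][0][0],o["tool_rot"][1][0]),o["q"],o["ft_force"])
E
```

```text
time_s: 14.05
position: [0.4379, 0.2652, 0.2013]
tool_rot: [[-0.082, 0.997, -0.002], [0.997, 0.082, -0.001], [-0.001, -0.002, -1.0]]
ft_force: [-0.7, -0.1, -2.0]
grip_width: 0.0116
[0.43794216 0.26518005 0.20132565] 0.08224421333780937 [ 1.79271814e+01  1.91786936e+01  8.25688326e+01  6.75057886e-04
  7.83878250e+01 -7.67851667e+01] [-0.69825534 -0.118824   -1.97028377]
```

```bash
python3 -m crank '[0,0,-0.002,0.0005,-0.0005,-0.02,0,0,0,0,0,0,-0.03,0,0,0,0,0,0,-0.02,0,0,0,0,0,0,-0.013,0,0,0,0,0,0,0,0,0,0,0,0,0,0,0]'
python3 - <<'E'
from h import *
d=get_image("wrist");cv2.imwrite("pics/w5.png",cv2.resize(d["frame"][180:380,210:450,::-1],None,fx=3,fy=3,interpolation=2))
o=observe();print(o["position"],np.arctan2(-o["tool_rot"][0][0],o["tool_rot"][1][0]))
t=o["position"];p=[.4354,.3042,.0796];print("threads",proj(d,W(p,TH)))
L=np.array([[-34,-44,0],[-34,44,0],[34,44,0]])/1e3
q=[t[0],t[1],.08];print("holes top",proj(d,W(q,L,t[2]-.028)),"bottom",proj(d,W(q,L,t[2]-.033)))
E
```

```text
time_s: 14.65
position: [0.4396, 0.2631, 0.1197]
tool_rot: [[-0.077, 0.997, -0.0], [0.997, 0.077, -0.0], [-0.0, -0.0, -1.0]]
ft_force: [0.3, 1.0, -2.0]
grip_width: 0.0112
[0.43988831 0.26330733 0.1201191 ] 0.07713207114999647
threads [[251.2867792  192.00017189]
 [407.76444601 191.62086589]
 [401.33726614 301.66969143]]
holes top [[231.92482565 210.76910691]
 [423.22801063 210.24845946]
 [414.02426075 340.5075699 ]] bottom [[234.39988816 208.42143694]
 [420.73548322 207.91199217]
 [411.99015298 335.34372203]]
```

View pics/w5.png

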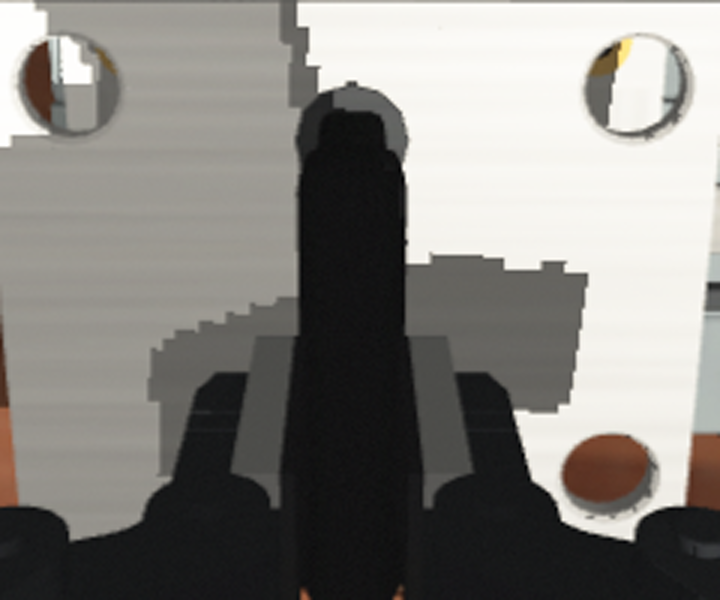

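Thread rings peep at the inner edges of holes a (245,200) and b (415,197), where parallax is still large. I'll lower to about 16 mm above the flange and average several readings.

```bash
python3 -m crank '[0,0,0.001,0,0.001,-0.01,0,0,0,0,0,0,-0.007,0,0,0,0,0,0,-0.002,0,0,0,0,0,0,0,0,0,0,0,0,0,0,0]'
python3 - <<'E'
from h import *
P=[]
for n in["side","scene"]*4+["wrist"]*2:
    d=get_image(n);o=observe();P.append(np.r_[o["position"],np.arctan2(-o["tool_rot"][0][0],o["tool_rot"][1][0])])
    if n!="wrist":cv2.imwrite(f"pics/{n}6.png",d["frame"][:,:,::-1])
cv2.imwrite("pics/w6.png",cv2.resize(d["frame"][180:380,210:450,::-1],None,fx=3,fy=3,interpolation=2))
t=np.mean(P,0);print(t,np.std(P,0))
for p in([.4354,.3042,.0796],[.4354,.3055,.0796]):print("threads crop",(proj(d,W(p,TH))-[210,180])*3)
L=np.array([[-34,-44,0],[-34,44,0],[34,44,0]])/1e3
q=[t[0],t[1],t[3]];print("holes top",(proj(d,W(q,L,t[2]-.028))-[210,180])*3)
E
```

```text
time_s: 15.2
position: [0.4397, 0.2648, 0.1005]
tool_rot: [[-0.079, 0.997, 0.0], [0.997, 0.079, 0.0], [0.0, 0.0, -1.0]]
ft_force: [0.1, -0.9, -2.4]
grip_width: 0.0117
[0.439656   0.26478902 0.10058418 0.07873369] [4.80106448e-05 2.62062484e-05 6.42192983e-05 2.99235411e-05]
threads crop [[ 93.31571572  54.48579477]
 [605.75497502  54.11751273]
 [583.09264836 409.95484039]]
threads crop [[100.89601115  55.0743678 ]
 [613.2661708   54.70644792]
 [589.93066024 410.44457872]]
holes top [[ 65.3625393   89.49795149]
 [638.49543093  89.59258636]
 [609.80976141 479.83055712]]
```

View pics/w6.png

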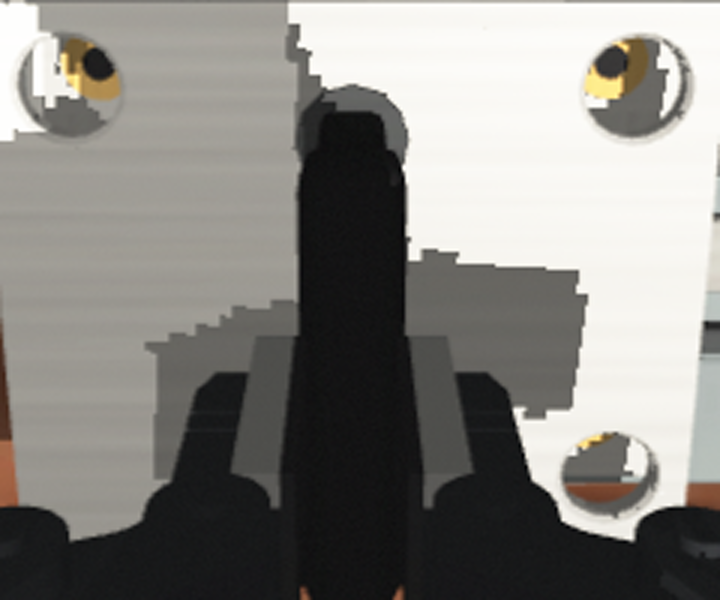

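Threads a and b are visible at crop (98,63) and (611,62), with hole rims a (70,85), b (638,85) and c (610,475). Computing the relative offset from this one view.

Run:
```python
from h import *
d=get_image("wrist");o=observe();z=o["position"][2]-.033
f=lambda a:np.array(a,float)/3+[210,180]
L=np.array([[-34,-44,5],[-34,44,5],[34,44,5]])/1e3
T=np.array([[-34,-44,50],[-34,44,50]])/1e3
b,e=fit(d,T,f([[98,63],[611,62]]),[.44,.265,.08]);print("pattern",b,e)
for dz in(-.002,0,.002):
    p,e2=fit(d,L,f([[70,85],[638,85],[610,475]]),[.44,.265,.08],z+dz);print("plate",p,e2,"move",b-p)
```

```text
pattern [0.43991467 0.26532492 0.08085839] 0.2617306712905645
plate [0.43949284 0.26512711 0.077885  ] 0.7045660686624728 move [0.00042183 0.00019782 0.00297339]
plate [0.43890655 0.26494243 0.07776676] 1.0907403934411377 move [0.00100812 0.00038249 0.00309164]
plate [0.43832208 0.26475839 0.07765003] 2.5015315899769917 move [0.0015926  0.00056653 0.00320836]
```

Run:
```python
import cv2,numpy as np
a=cv2.resize(cv2.imread("pics/scene6.png")[270:410,140:290],None,fx=4,fy=4,interpolation=2)
cv2.imwrite("pics/sc6.png",a)
```

```text
(no output)
```

View pics/sc6.png

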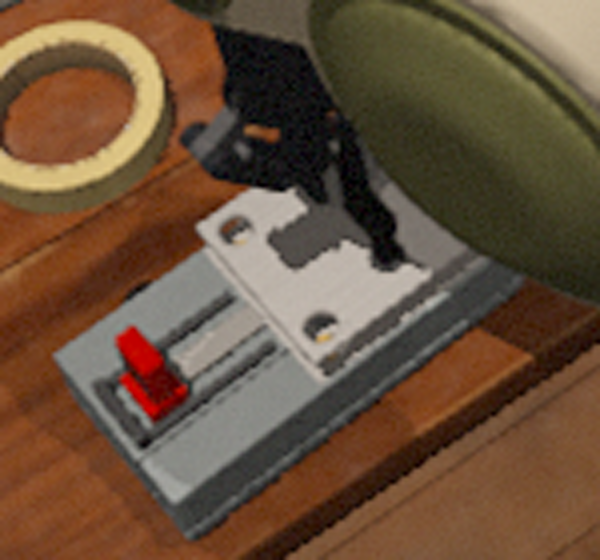

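The wrist view puts the plate within about 1 mm and 0.2° of the pattern. The scene view shows holes b and c over brass at (320,327) and (237,231), and the lock at its stop. A small trim, settle, then hand in.

```bash
python3 -m crank '[0,0,0.002,0.0005,0.0003,0.003,0,0,0,0,0,0,0,0,0,0,0,0,0,0,0,0,0,0,0,0,0,0,0,0,0,0,0,0,0,0,0,0,0,0,0,0]'
python3 - <<'E'
from h import *
close_job();o=observe();print(o["time_s"],o["position"],o["ft_force"],o["grip_width"])
E
```

```text
time_s: 16.35
position: [0.4401, 0.265, 0.1034]
tool_rot: [[-0.081, 0.997, -0.0], [0.997, 0.081, -0.0], [-0.0, -0.0, -1.0]]
ft_force: [0.4, -0.5, -2.0]
grip_width: 0.0115
the job is handed in; nothing more can be done
the job is handed in; nothing more can be done
```

The lock is home against its end stop, and I handed the job in at about 16 s with the gripper still holding the cover over the flange. No verdict was reported.

- **Lock:** I gripped it and slid it until the force rose to 36 N against the stop, while the cover was still on the table. The later wrist view matched a joint value of about 0.040 m, and the last scene view still showed it at the stop.
- **Cover alignment:** From one wrist view, the plate was about 1 mm and 0.2° off the thread pattern. I then trimmed that out but took no new picture afterwards.
- **Height and steadiness:** The plate was level, about 18–20 mm above the flange. The wrist force was about 2 N, roughly the plate's weight, so nothing suggested it touched the box.
- **What was less certain:**
  - **Thread c:** only its brass ring showed in the slanted views, so its fit follows from threads a and b.
  - **Box position:** the camera views and the end-stop contact disagreed on the box's y position by about 1.5 mm, inside the 5 mm allowance.
  - **Bystanders:** I did not measure the bundle and roll again, but the arm kept well clear of both.

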